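# Ready the dough proofing box and hold its lid open

## Robot

A 7-joint arm with a two-finger parallel gripper is mounted at the origin on the work surface. World frame = base frame: x ahead of the robot, y to its left, z up, the work surface at z = 0. Lengths are in m, angles in rad, forces in N, time in s.
With the tool pointing down it reaches from about 0.35 to 0.9 m from the base axis. Payload 19.9 kg.
Tool frame: the origin (TCP) lies midway between the tips of the shut fingers; the grasp point (between the pads) lies 19 mm behind it; z points along the fingers, y is the direction in which the jaws open and shut (so a half turn about z gives the same grasp; the last joint's range is limited). The gripper opens to 85 mm and grips with 20 to 120 N. Pads are 22 mm wide; open, the fingers measure 114 mm over their backs; the gripper's body (76 mm by 85 mm) begins 54 mm behind the grasp point. The pads swing forward as they close: fully open they stand 13 mm farther back than shut.
Start: joints at [-1.244, 0.417, -0.01, 1.614, 0.005, 1.111, -0.053], TCP at [0.225, 0.583, 0.231] pointing down, gripper open.
Joint ranges: [-2.81, 2.81], [-0.39, 2.02], [-1.27, 1.25], [0.06, 2.57], [-1.19, 4.33], [0.19, 2], [-2.82, 2.82]. Speed limits (rad/s): [1.89, 1.89, 2.39, 2.39, 3.01, 3.01, 3.01].

## Interface

Orientations are given as a unit quaternion [x, y, z, w].
In Python, from cell import ctrl gives the robot as it stands.
- The arm moves only by the tool servo_tool, never from a script. Its arguments are lists of equal length, an entry for each row: "translation": the shift along the world's x, y, z in m, a list of three; "twist": the turn about the world's z in degrees; "claw": the opening in per cent of the stroke, from 0 (shut) to 100 (fully open). In form: {"translation": [[x, y, z], ...], "twist": [twist, ...], "claw": [claw, ...]}. A call has 1 to 5 rows; each row shifts and turns the commanded pose from where the row before left it; what a row does not reach is not made up. A row lasts 1/12 s, in which the tool goes at most 41.7 mm and 7.16 degrees, less where a joint would pass 70% of its speed; a pose out of reach is approached as far as the arm can. A call with a gripper value outside its range is refused whole. The fingers move at their own pace and stop on an object; "newtons" is the grip in N (left out, the last holds). Time passes only in rows, so rows that do not move let the fingers close. It gives the time, the measured TCP pose, the force and the opening at its end, in the units of the state.
- ctrl.sense(): the state, without advancing time (a new reading comes with each control period).
- ctrl.capture(name): name is "scene" or "top" or "wrist"; returns a dict with "color" (400x640x3 uint8, red, green, blue), "mtx" (3x3 intrinsics, pixels), "R" (3x3) and "t" (3): a world point X has camera coordinates R X + t. Camera axes: x right, y down, z forward; pixel columns grow to the right and rows downward; lengths in m; the calibration is good to about 2 mm. A picture is of the moment at which its call begins. There is no depth.
- ctrl.sign_off(): hands the job in, once; it reports no verdict.
The state is a dict: "clock": time; "qpos": joint angles; "qd": joint speeds; "joint_torque": joint torques, N m; "tool_pos": TCP position; "tool_rot": TCP orientation; "force": force on the tool from outside, world axes, zero at the start; "wrist_torque": the same for the moment, N m; "width": finger opening in m.
Only numpy, scipy, OpenCV 4.12 (cv2) and the standard library are available. Lean on these libraries where they do the work, as an engineer would, in place of code of your own. Each camera call takes 0.05 s, during which the arm holds its last target. There are 200 camera calls.

## Task

Set the small blue ceramic water dish down upright on the floor of the proofing box's pulled-out drawer without dropping it, let go, and push the drawer fully home. Then lift the box's blue lid by its steel bar to 45 degrees open and finish while still holding it there with the gripper's fingers, steady and with nothing else propping it, so that the baker can put a tin in. Leave the other things on the counter where they are.

Things in the scene. Friction and masses are not known exactly. Their poses are not given: they have to be found in the camera images.
- dish: small blue straight-sided ceramic dish (empty, open on top): about 62 mm outside diameter, 36 mm tall, 4 mm wall, 0.08 to 0.17 kg. Origin at the centre of its underside, z up. Starts standing on the counter to the left or right of the drawer (it swaps places with the black canister)
- proofer: white proofing box fixed to the counter, 200 mm deep (its x), 400 mm wide (its y): on its left (y from -20 to 200 mm) the lidded chamber, 155 mm high; on its right (y from -200 to -20 mm) a low module, 66 mm high, with the water drawer. Origin at the centre of the whole underside; its front faces its -x, towards the robot; turned by up to 7 degrees
- drawer (a joint): travel of the shallow drawer in metres: 0 fully home (outer face of the blue front 1 mm proud of the box's front), grows as it is pulled out towards the box's -x, 0.15 at most; starts pulled out 0.12 to 0.14. It slides stiffly (about 2 N friction plus 6 N per m/s) and stays where it is left
- drawer_floor (a point): centre of the drawer's inner floor, on its surface, axes parallel to the box's, 13 mm above the counter. The drawer's inside is 162 mm long (x: -80 to +82 mm from here) and 140 mm wide (y); its grey walls stand 31 mm above the floor, the blue front panel (12 mm thick) 45 mm. Only the part in front of the box is open from above; inside the box there is 47 mm above the floor
- drawer_front (a point): centre of the outer face of the drawer's plain blue front panel (160 mm wide, its foot 8 mm and its top 58 mm above the counter), 92 mm in front of drawer_floor; push here in the box's +x direction to shut it
- lid_hinge (a joint): opening angle of the lid in rad: 0 shut, 0.785 = 45 degrees, 1.8 at most. The hinge runs along the top of the chamber's rear edge, 156 mm above the counter; the lid opens by its front edge rising. It has no stay: it falls shut by its own weight if let go below about 1.5 rad
- lid: blue lid panel 200 x 220 x 10 mm with a round steel handle bar, 0.3 to 0.52 kg in all. Origin at the middle of the bar: 10 mm in diameter, 110 mm long, along y, 45 mm in front of the panel's front edge, on a stub at each end; 161 mm above the counter when shut. Axes are the box's when shut and turn with the lid; hinge line at x = +245, z = -5 mm. The bar turns in a 30 N pinch
- canister: bystander: black canister with a light cap, 72 mm in diameter, 100 mm tall, origin at the centre of its underside; stands on the side of the drawer where the dish is not
- loaf_tin: bystander: empty dark steel loaf tin, 200 x 100 x 70 mm, left of the box; origin at the centre of its underside
- sugar_pot: bystander: turned wooden sugar pot with a knob, 84 mm in diameter, 94 mm tall, right of the box; origin at the centre of its underside
- cup: bystander: white cup, 72 mm in diameter, 85 mm tall, right of the box towards the back; origin at the centre of its underside
Not all that is in view belongs to the job. Of the things that look like the dish, take the one that is farthest to the robot's left at the start.

How it is judged:
On the way, in this order (a step that is already met when the one before it is completed fails the run):
1. the dish stands upright on the drawer floor, let go (x of dish in the frame of drawer_floor between -0.056 and 0.056 m and y of dish in the frame of drawer_floor between -0.042 and 0.042 m and z of dish in the frame of drawer_floor between -0.006 and 0.008 m and angle between dish's own z axis and vertical below 0.15 rad and contact force between the fingers and dish below 0.1 N and linear speed of dish below 0.03 m/s), for 0.2 s.
2. the drawer is pushed fully home with the dish in it (all of step 1 and value of joint drawer below 0.008 m), for 0.2 s.
3. the fingers hold the lid steady at 45 degrees (within 7) (value of joint lid_hinge between 0.655 and 0.915 rad and velocity of joint lid_hinge between -0.08 and 0.08 rad/s and contact force between the fingers and lid above 0.5 N), for 0.3 s.
At the end, for the whole second after the job is handed in: Fingers hold the lid steady (under 0.08 rad/s) at 45 degrees within 7 (0.655 to 0.915 rad), pressing over 0.5 N, no loose thing touching it; drawer home within 8 mm; dish upright (0.15 rad), at rest and untouched on the drawer floor (all of step 2 and all of step 3 and contact force between lid and dish below 0.1 N and contact force between lid and canister below 0.1 N and contact force between lid and loaf_tin below 0.1 N and contact force between lid and sugar_pot below 0.1 N and contact force between lid and cup below 0.1 N); the arm keeps its last pose, push and grip.
It fails at once if the dish is dropped (moves faster than 0.7 m/s out of the fingers) (contact force between the fingers and dish below 0.1 N and linear speed of dish above 0.7 m/s).
It fails at once if another thing on the counter is pushed more than 30 mm from its place (distance of any of canister, loaf_tin, sugar_pot, cup from where it was at the start of the episode above 0.03 m).
It also fails if it takes over 72 s, if anything falls off the work surface, if the arm or the gripper's body presses on something with over 40 N, if the wrist force passes 120 N, or if a joint passes its speed limit or range.

## Working session

There is one attempt and no reset: what is moved stays moved. The work goes in short steps, Python scripts to look and compute and a tool call to move; the robot and the scene stay as the last step left them, time stands still between calls to the robot, and variables do not carry over. Pictures are saved under pics/ and viewed, about 8 in all and at most 12, crops included, and the job is handed in when it is done.

Besides the shell and the picture viewer there is one more tool, called after "Emit:" as name([rows], argument=value, ...), one row to a line, values as JSON. servo_tool: Moves the arm, as the interface text tells. Its arguments: {"type":"object","properties":{"translation":{"type":"array","items":{"type":"array","items":{"type":"number"}}},"twist":{"type":"array","items":{"type":"number"}},"claw":{"type":"array","items":{"type":"number"}},"newtons":{"type":"number"}},"required":["translation","twist","claw"]}

```bash
mkdir -p pics
cat > h.py <<'E'
import numpy as np, cv2
from cell import ctrl
def snap(cam,fn):
    c=ctrl.capture(cam); cv2.imwrite('pics/'+fn+'.png',c['color'][:,:,::-1]); np.savez('pics/'+fn+'.npz',**c); return c
def load(fn): return np.load('pics/'+fn+'.npz')
def ray(c,u,v,z):
    d=c['R'].T@np.linalg.inv(c['mtx'])@np.array([u,v,1.]); o=-c['R'].T@c['t']
    return (o+d*(z-o[2])/d[2]).round(4)
def proj(c,X):
    p=c['mtx']@(c['R']@np.array(X,float)+c['t']); return (p[:2]/p[2]).round(1)
E
python3 - <<'E'
from h import *
a=snap('scene','s0');b=snap('top','t0');snap('wrist','w0')
for c in (a,b): print((-c['R'].T@c['t']).round(3),c['mtx'][0,0])
print(ctrl.sense())
E
```

```text
[1.169 0.026 0.959] 366.68881900356394
[0.479 0.029 1.019] 393.11712252370535
{'clock': 0.15, 'qpos': array([-1.24348584,  0.41785068, -0.01031518,  1.61400898,  0.00471167,
        1.11070061, -0.05301639]), 'qd': array([ 0.00015065, -0.00117961, -0.00118743, -0.00149306,  0.00067801,
       -0.00048803,  0.00057312]), 'joint_torque': array([ 2.63927817e-03, -8.64736462e+01,  6.79557044e-01, -4.35057950e+01,
        1.90580764e-02,  5.71805576e-03,  3.22294068e-05]), 'tool_pos': array([0.22522614, 0.582733  , 0.23080662]), 'tool_rot': array([ 1.83358199e-01,  9.83046056e-01, -4.69917617e-04, -4.49928606e-05]), 'force': array([ 0.86385865, -0.23629084, -0.22078152]), 'wrist_torque': array([ 0.02022881,  0.03127354, -0.03588349]), 'width': 0.08524631068853919}
```

View pics/t0.png

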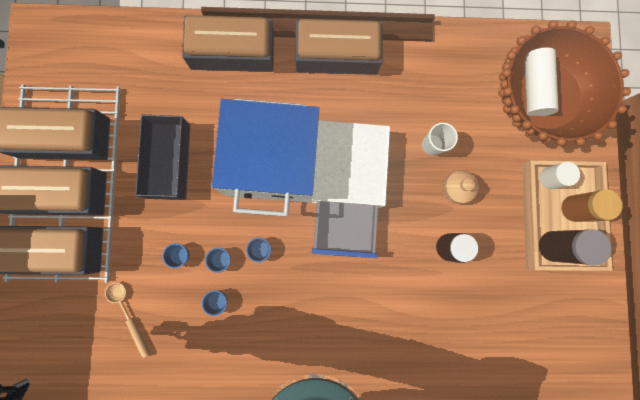

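View pics/s0.png

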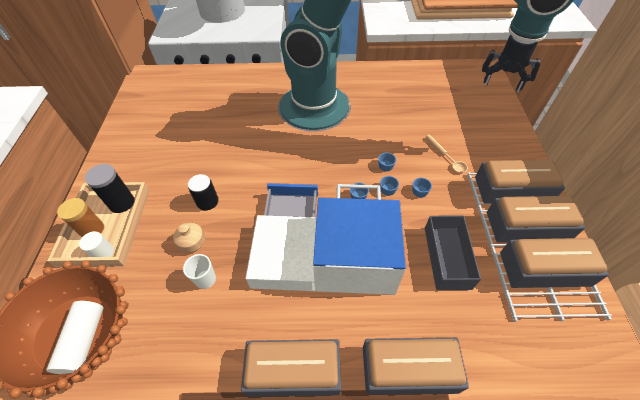

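Candidates in the top view are blue dishes at (175,256), (218,260), (259,250) and (215,303). The farthest left (+y is image-left) is (175,256). I'll check it in a close crop and measure.

Run:
```python
from h import *
c=load('t0'); im=np.ascontiguousarray(c['color'][:,:,::-1])
hsv=cv2.cvtColor(im,cv2.COLOR_BGR2HSV)
m=cv2.inRange(hsv,(98,90,40),(125,255,255))
n,l,s,ce=cv2.connectedComponentsWithStats(m)
for i in range(1,n):
    if s[i,4]>60: print(s[i],ce[i].round(1),ray(c,*ce[i],0.036), ray(c,*ce[i],0.0))
# lid corners z=.161
lab=np.argmax(s[1:,4])+1
cnt=max(cv2.findContours((l==lab).astype(np.uint8),0,2)[0],key=cv2.contourArea)
r=cv2.approxPolyDP(cnt,6,True)[:,0]; 
for p in r: print('lid',p,ray(c,*p,.161))
cv2.imwrite('pics/crop0.png',cv2.resize(im[170:320,130:400],None,fx=2.9,fy=2.9,interpolation=2))
```

```text
[ 212   99  107   96 8787] [265.5 147. ] [0.7125 0.1311 0.036 ] [0.7211 0.1348 0.    ]
[260 240  10  17 113] [264.4 248.5] [0.4572 0.128  0.036 ] [0.4564 0.1316 0.    ]
[163 244  25  23 387] [175.8 254.4] [0.4406 0.3436 0.036 ] [0.4391 0.3551 0.    ]
[218 249  12  21 145] [223.8 258.7] [0.4312 0.2268 0.036 ] [0.4295 0.234  0.    ]
[312 249  65   9 277] [343.7 252.8] [ 0.4482 -0.0689  0.036 ] [ 0.4471 -0.0725  0.    ]
[203 291  23  24 251] [217.  300.8] [0.3296 0.2397 0.036 ] [0.3242 0.2473 0.    ]
lid [221  99] [0.79   0.2195 0.161 ]
lid [212 186] [0.5942 0.2323 0.161 ]
lid [311 194] [0.5798 0.0163 0.161 ]
lid [318 108] [0.7744 0.0029 0.161 ]
```

View pics/crop0.png

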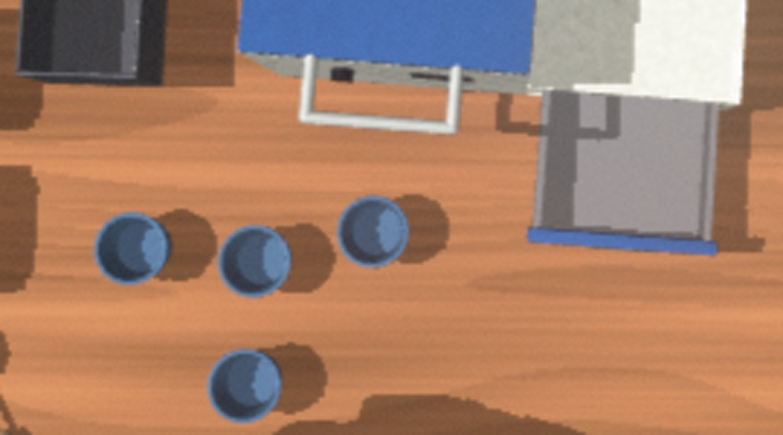

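The leftmost dish, at about (175.5,255), stands clear of the next one by roughly 40 mm. The lid corners give a box yaw of about -3.85° and an origin near (0.679, 0.028). I'm moving over the dish with the jaws along the box's y.

Emit:
servo_tool([
  [0.02, -0.024, -0.01],
  [0.02, -0.024, -0.01],
  [0.02, -0.024, -0.01],
  [0.02, -0.024, -0.01],
  [0.02, -0.024, -0.01],
], twist=[3.5, 3.5, 3.5, 3.5, 3.3], claw=[100, 100, 100, 100, 100], newtons=30)

```text
clock: 0.57
tool_pos: [0.326, 0.4616, 0.1807]
tool_rot: [0.032, 0.999, -0.0, 0.0]
force: [0.2, 0.8, -0.9]
width: 0.0853
```

Emit:
servo_tool([
  [0.024, -0.024, -0.01],
  [0.024, -0.024, -0.01],
  [0.024, -0.024, -0.01],
  [0.022, -0.024, -0.01],
  [0.02, -0.023, -0.01],
], twist=[0, 0, 0, 0, 0], claw=[100, 100, 100, 100, 100])

```text
clock: 0.98
tool_pos: [0.4405, 0.3423, 0.1307]
tool_rot: [0.034, 0.999, -0.0, 0.0]
force: [1.0, 0.2, -0.1]
width: 0.0855
```

Emit:
servo_tool([
  [0, 0, 0],
  [0, 0, 0],
], twist=[0, 0], claw=[100, 100])

```text
clock: 1.15
tool_pos: [0.4401, 0.3422, 0.1306]
tool_rot: [0.035, 0.999, -0.001, -0.0]
force: [-0.2, 0.2, -0.2]
width: 0.0856
```

Run:
```python
from h import *
c=load('t0')
for u,v in [(175.5,255),(175.9,255.5)]: print('dish',ray(c,u,v,.036))
print('bar',ray(c,261,212.8,.166),'front',ray(c,344.5,255.9,.058), 'front ends',ray(c,312,251,.058),ray(c,377,256.5,.058))
w=snap('wrist','w1'); print('proj dish rim',proj(w,(.439,.344,.036)))
s=ctrl.sense();print(s['tool_pos'],s['tool_rot'],s['clock'])
```

```text
dish [0.4392 0.3443 0.036 ]
dish [0.438  0.3432 0.036 ]
bar [0.5367 0.124  0.166 ] front [ 0.4415 -0.0687  0.058 ] front ends [0.4526 0.0105 0.058 ] [ 0.4408 -0.1482  0.058 ]
proj dish rim [321.  199.8]
[0.43928813 0.34374826 0.13104809] [ 3.38906519e-02  9.99425504e-01 -1.74894353e-04 -2.35262884e-04] 1.2
```

View pics/w1.png

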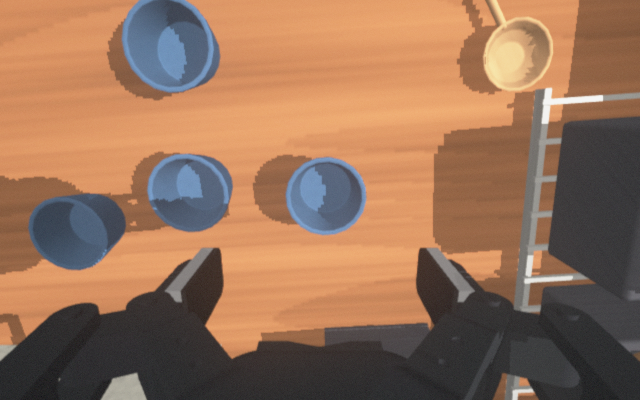

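The wrist view shows the chosen dish's rim centred near (326,195), against a predicted (321,200), so it lies about 3 mm further in +x and +y. The finger paths are free on both sides. Descending on it.

Emit:
servo_tool([
  [0.001, 0.0015, -0.03],
  [0.001, 0.0015, -0.03],
  [0, 0, -0.03],
  [0, 0, -0.025],
  [0, 0, -0.014],
], twist=[0, 0, 0, 0, 0], claw=[100, 100, 100, 100, 100])

```text
clock: 1.62
tool_pos: [0.4394, 0.3476, -0.0002]
tool_rot: [0.032, 0.999, -0.001, -0.001]
force: [0.3, 0.1, -0.2]
width: 0.0856
```

Emit:
servo_tool([
  [0, 0, 0],
  [0, 0, 0],
  [0, 0, 0],
  [0, 0, 0],
  [0, 0, 0],
], twist=[0, 0, 0, 0, 0], claw=[60, 60, 60, 60, 60])

```text
clock: 2.03
tool_pos: [0.4417, 0.3476, 0.0034]
tool_rot: [0.033, 0.999, 0.001, 0.001]
force: [-1.3, -0.1, -1.9]
width: 0.0586
```

Emit:
servo_tool([
  [0, 0, 0],
  [0, 0, 0],
  [0, 0, 0],
  [0, 0, 0],
], twist=[0, 0, 0, 0], claw=[50, 50, 50, 50])

```text
clock: 2.37
tool_pos: [0.4417, 0.3476, 0.0032]
tool_rot: [0.033, 0.999, 0.001, 0.0]
force: [-2.1, -0.7, 8.6]
width: 0.0593
```

Emit:
servo_tool([
  [0, 0, 0.01],
  [0, 0, 0.02],
  [0, 0, 0.03],
  [0, 0, 0.03],
  [0, 0, 0.02],
], twist=[0, 0, 0, 0, 0], claw=[50, 50, 50, 50, 50])

```text
clock: 2.78
tool_pos: [0.4418, 0.3472, 0.1156]
tool_rot: [0.033, 0.999, 0.001, 0.001]
force: [0.1, -0.1, 0.1]
width: 0.0588
```

Emit:
servo_tool([
  [0, 0, 0],
  [0, 0, 0],
], twist=[0, 0], claw=[50, 50])

```text
clock: 2.95
tool_pos: [0.4418, 0.3473, 0.1139]
tool_rot: [0.033, 0.999, 0.001, 0.001]
force: [0.3, 0.0, -1.5]
width: 0.0589
```

Run:
```python
from h import *
w=snap('wrist','w2');s=ctrl.sense();print(s['tool_pos'],s['force'],s['clock'],s['width'])
# project points 
p=s['tool_pos']
for dz in (0,.01,.02,.03,.04): print(dz,proj(w,p+[0,0,dz]))
```

```text
[0.44127036 0.34684962 0.11263958] [-0.30068773  0.30072973 -2.22957405] 3.0 0.05905441838944742
0 [317.4 253. ]
0.01 [317.3 262.5]
0.02 [317.2 273.2]
0.03 [317.1 285.6]
0.04 [317. 300.]
```

View pics/w2.png

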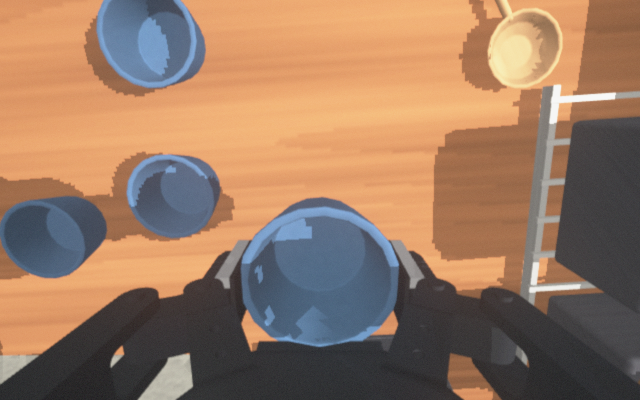

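The dish is held level between the pads, with its rim centred at (320,277). I'll carry it at x≈0.43, clear of the lid's bar, and then over the drawer.

Emit:
servo_tool([
  [-0.002, -0.015, 0],
  [-0.002, -0.03, 0],
  [-0.002, -0.032, 0],
  [-0.002, -0.034, 0],
  [-0.002, -0.034, 0],
], twist=[0, 0, 0, 0, 0], claw=[50, 50, 50, 50, 50])

```text
clock: 3.42
tool_pos: [0.4303, 0.2003, 0.1113]
tool_rot: [0.033, 0.999, -0.001, -0.001]
force: [0.5, 0.4, -1.1]
width: 0.0592
```

Emit:
servo_tool([
  [0, -0.034, 0],
  [0, -0.034, 0],
  [0, -0.034, 0],
  [0, -0.034, 0],
  [0, -0.034, 0],
], twist=[0, 0, 0, 0, 0], claw=[50, 50, 50, 50, 50])

```text
clock: 3.83
tool_pos: [0.4303, 0.0303, 0.1116]
tool_rot: [0.033, 0.999, -0.0, -0.001]
force: [0.9, 0.5, -1.2]
width: 0.0589
```

Emit:
servo_tool([
  [0, -0.034, 0],
  [0, -0.034, 0],
  [0, -0.022, 0],
  [0, -0.01, 0],
  [0, 0, 0],
], twist=[0, 0, 0, 0, 0], claw=[50, 50, 50, 50, 50])

```text
clock: 4.25
tool_pos: [0.4305, -0.0704, 0.1115]
tool_rot: [0.035, 0.999, -0.0, -0.001]
force: [-0.2, -0.3, -0.3]
width: 0.0591
```

Emit:
servo_tool([
  [0.01, 0, 0],
  [0.02, 0, 0],
  [0.02, 0, 0],
  [0.018, 0, 0],
  [0.008, 0, 0],
], twist=[0, 0, 0, 0, 0], claw=[50, 50, 50, 50, 50])

```text
clock: 4.67
tool_pos: [0.5096, -0.0665, 0.1118]
tool_rot: [0.032, 0.999, 0.0, 0.0]
force: [-0.8, -0.4, -1.0]
width: 0.059
```

Emit:
servo_tool([
  [0, 0, 0],
  [0, 0, 0],
], twist=[0, 0], claw=[50, 50])

```text
clock: 4.83
tool_pos: [0.5068, -0.0674, 0.1116]
tool_rot: [0.033, 0.999, -0.0, -0.001]
force: [-1.3, -0.9, -1.8]
width: 0.0591
```

Run:
```python
from h import *
w=snap('top','t1');s=ctrl.sense();print(s['tool_pos'],s['tool_rot'],s['force'],s['clock'],s['width'])
a=snap('scene','s1');im=a['color'][150:270,220:420,::-1];im2=w['color'][170:290,230:430,::-1]
cv2.imwrite('pics/c1.png',np.hstack([cv2.resize(i,None,fx=2,fy=2.5,interpolation=2) for i in (im,im2)]))
```

```text
[ 0.50644707 -0.06754026  0.11181787] [ 3.31403530e-02  9.99450512e-01 -4.00699123e-06 -6.25002506e-04] [-0.6276706   0.0530215  -0.44457403] 4.8833 0.05880426952045395
```

View pics/c1.png

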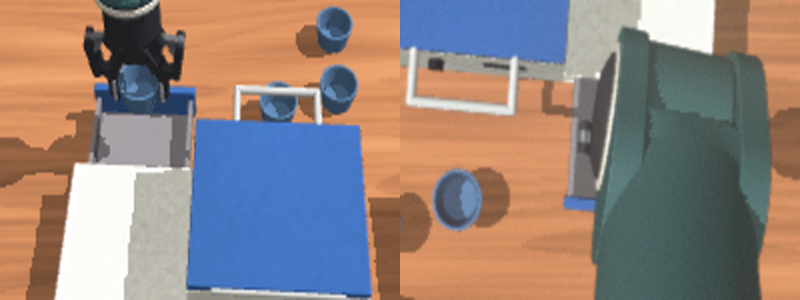

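The held dish hangs over the open drawer part, with its centre near (137,85) in the left crop; the drawer front spans 94–195. Lowering in steps, slower near the floor.

Emit:
servo_tool([
  [0.001, -0.004, -0.02],
  [0, 0, -0.025],
  [0, 0, -0.022],
  [0, 0, -0.012],
  [0, 0, -0.006],
], twist=[0, 0, 0, 0, 0], claw=[50, 50, 50, 50, 50])

```text
clock: 5.35
tool_pos: [0.5071, -0.0719, 0.026]
tool_rot: [0.033, 0.999, 0.0, -0.001]
force: [-0.0, -0.8, -0.4]
width: 0.059
```

Emit:
servo_tool([
  [0, 0, -0.003],
  [0, 0, -0.002],
  [0, 0, -0.002],
  [0, 0, 0],
  [0, 0, 0],
], twist=[0, 0, 0, 0, 0], claw=[50, 50, 50, 50, 50])

```text
clock: 5.77
tool_pos: [0.5086, -0.072, 0.0208]
tool_rot: [0.033, 0.999, -0.0, 0.0]
force: [0.1, 0.4, -1.8]
width: 0.0584
```

Emit:
servo_tool([
  [0, 0, -0.001],
  [0, 0, -0.001],
  [0, 0, -0.001],
  [0, 0, 0],
  [0, 0, 0],
], twist=[0, 0, 0, 0, 0], claw=[50, 50, 50, 50, 50])

```text
clock: 6.18
tool_pos: [0.5083, -0.072, 0.0172]
tool_rot: [0.033, 0.999, -0.0, -0.0]
force: [-1.0, -0.1, -1.6]
width: 0.0586
```

Emit:
servo_tool([
  [0, 0, -0.001],
  [0, 0, -0.001],
  [0, 0, 0],
  [0, 0, 0],
], twist=[0, 0, 0, 0], claw=[50, 50, 50, 50])

```text
clock: 6.52
tool_pos: [0.5094, -0.0721, 0.0161]
tool_rot: [0.033, 0.999, -0.0, 0.001]
force: [0.4, 1.0, 12.8]
width: 0.0592
```

Contact with the floor at the expected height. Releasing.

Emit:
servo_tool([
  [0, 0, 0.001],
  [0, 0, 0],
  [0, 0, 0],
  [0, 0, 0],
  [0, 0, 0],
], twist=[0, 0, 0, 0, 0], claw=[75, 80, 88, 88, 88])

```text
clock: 6.93
tool_pos: [0.5082, -0.072, 0.0161]
tool_rot: [0.033, 0.999, -0.0, -0.0]
force: [0.6, 0.3, 0.0]
width: 0.0754
```

Emit:
servo_tool([
  [0, 0, 0.005],
  [0, 0, 0.015],
  [0, 0, 0.025],
  [0, 0, 0.03],
  [0, 0, 0.03],
], twist=[0, 0, 0, 0, 0], claw=[88, 88, 88, 88, 88])

```text
clock: 7.35
tool_pos: [0.5077, -0.0721, 0.1225]
tool_rot: [0.034, 0.999, -0.0, -0.001]
force: [0.3, -0.7, 0.7]
width: 0.0753
```

Emit:
servo_tool([
  [-0.03, 0, 0],
  [-0.04, 0.001, 0],
  [-0.04, 0.002, 0],
  [-0.03, 0.002, 0],
  [0, 0, 0],
], twist=[0, 0, 0, 0, 0], claw=[0, 0, 0, 0, 0])

```text
clock: 7.77
tool_pos: [0.3629, -0.0668, 0.1211]
tool_rot: [0.034, 0.999, 0.0, -0.001]
force: [2.5, -0.6, -0.0]
width: 0.0144
```

Run:
```python
from h import *
a=snap('scene','s2');w=snap('top','t2');s=ctrl.sense();print(s['tool_pos'],s['force'],s['clock'],s['width'])
im=a['color'][150:270,220:420,::-1];im2=w['color'][170:290,230:430,::-1]
cv2.imwrite('pics/c2.png',np.hstack([cv2.resize(i,None,fx=2,fy=2.5,interpolation=2) for i in (im,im2)]))
```

```text
[ 0.36807353 -0.06695366  0.12188981] [ 0.93355539 -0.43477499  0.47458223] 7.8667 0.0005920878450700071
```

View pics/c2.png

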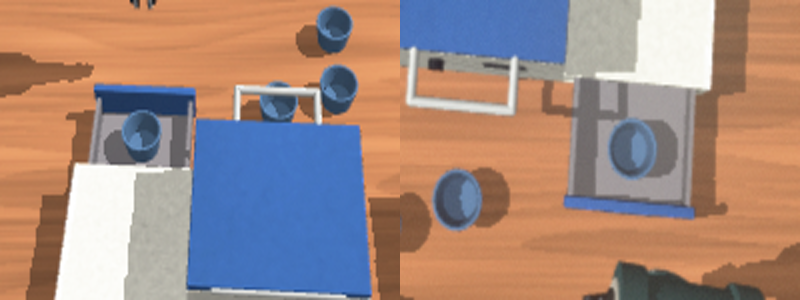

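The dish stands upright in the open part of the drawer, at (141,133) and (632,148) in the two crops. Now pushing the drawer with the shut fingers.

Emit:
servo_tool([
  [0, 0, -0.03],
  [0, 0, -0.03],
  [0, 0, -0.025],
  [0, 0, -0.01],
  [0.01, 0, -0.003],
], twist=[0, 0, 0, 0, 0], claw=[0, 0, 0, 0, 0])

```text
clock: 8.28
tool_pos: [0.377, -0.0671, 0.0213]
tool_rot: [0.034, 0.999, -0.0, -0.002]
force: [-0.2, -0.3, -1.0]
width: -0.0006
```

Emit:
servo_tool([
  [0.015, 0, 0],
  [0.01, 0, 0],
  [0.008, 0, 0],
  [0.006, 0, 0],
  [0.006, 0, 0],
], twist=[0, 0, 0, 0, 0], claw=[0, 0, 0, 0, 0])

```text
clock: 8.7
tool_pos: [0.4242, -0.067, 0.0236]
tool_rot: [0.033, 0.999, -0.0, 0.0]
force: [-1.2, -0.0, -0.1]
width: 0.0
```

Emit:
servo_tool([
  [0.006, 0, 0],
  [0.006, -0.0005, 0],
  [0.008, -0.0005, 0],
  [0.009, -0.0005, 0],
  [0.01, -0.0005, 0],
], twist=[0, 0, 0, 0, 0], claw=[0, 0, 0, 0, 0])

```text
clock: 9.12
tool_pos: [0.4629, -0.0692, 0.0233]
tool_rot: [0.033, 0.999, -0.0, -0.0]
force: [-2.9, -1.8, 0.8]
width: 0.0
```

Emit:
servo_tool([
  [0.01, -0.0007, 0],
  [0.01, -0.0007, 0],
  [0.01, -0.0007, 0],
  [0.01, -0.0007, 0],
  [0.01, -0.0007, 0],
], twist=[0, 0, 0, 0, 0], claw=[0, 0, 0, 0, 0])

```text
clock: 9.53
tool_pos: [0.5133, -0.0725, 0.0232]
tool_rot: [0.033, 0.999, 0.0, -0.0]
force: [-2.9, 1.9, 0.9]
width: 0.0001
```

Emit:
servo_tool([
  [0.008, -0.0005, 0],
  [0.008, -0.0005, 0],
  [0.007, -0.0005, 0],
  [0.006, -0.0004, 0],
  [0.005, -0.0003, 0],
], twist=[0, 0, 0, 0, 0], claw=[0, 0, 0, 0, 0])

```text
clock: 9.95
tool_pos: [0.5469, -0.0747, 0.0232]
tool_rot: [0.033, 0.999, -0.0, -0.0]
force: [-2.3, 1.6, 0.1]
width: 0.0002
```

Emit:
servo_tool([
  [0.003, 0, 0],
  [0.002, 0, 0],
  [0.002, 0, 0],
  [0.002, 0, 0],
  [0, 0, 0],
], twist=[0, 0, 0, 0, 0], claw=[0, 0, 0, 0, 0])

```text
clock: 10.37
tool_pos: [0.5556, -0.0749, 0.0233]
tool_rot: [0.034, 0.999, -0.0, 0.0]
force: [-0.4, -0.9, 0.4]
width: -0.0006
```

Emit:
servo_tool([
  [0.002, 0, 0],
  [0.002, 0, 0],
  [0.001, 0, 0],
  [0, 0, 0],
], twist=[0, 0, 0, 0], claw=[0, 0, 0, 0])

```text
clock: 10.7
tool_pos: [0.558, -0.0745, 0.0224]
tool_rot: [0.033, 0.999, 0.0, -0.002]
force: [-12.5, 0.7, -1.1]
width: 0.0002
```

The force jumped to -12.5 N at x=0.558, where I expected the drawer to be home. Backing off, rising and checking.

Emit:
servo_tool([
  [-0.01, 0, 0],
  [-0.03, 0, 0],
  [-0.03, 0, 0.01],
  [-0.02, 0, 0.03],
  [-0.02, 0.01, 0.04],
], twist=[0, 0, 0, 0, 0], claw=[0, 0, 0, 0, 0])

```text
clock: 11.12
tool_pos: [0.4493, -0.0667, 0.099]
tool_rot: [0.034, 0.999, -0.0, -0.002]
force: [0.3, 0.0, 1.8]
width: 0.0002
```

Emit:
servo_tool([
  [-0.03, 0.02, 0.04],
  [-0.03, 0.02, 0.04],
  [0, 0.03, 0.04],
  [0, 0.03, 0.03],
  [0, 0.02, 0.01],
], twist=[0, 0, 0, 0, 0], claw=[0, 0, 10, 35, 35])

```text
clock: 11.53
tool_pos: [0.4066, 0.0421, 0.2388]
tool_rot: [0.033, 0.999, 0.001, 0.003]
force: [0.8, 0.5, 1.0]
width: 0.0296
```

Run:
```python
from h import *
s=ctrl.sense();print(s['tool_pos'],s['qpos'].round(2),s['force'],s['clock'],s['width'])
w=snap('top','t3');a=snap('scene','s3')
im=a['color'][150:270,220:420,::-1];im2=w['color'][170:290,210:410,::-1]
cv2.imwrite('pics/c3.png',np.hstack([cv2.resize(i,None,fx=2,fy=2.5,interpolation=2) for i in (im,im2)]))
```

```text
[0.40661247 0.04210115 0.23876408] [-0.32  0.    0.14  2.11 -0.    1.02  1.33] [0.7913108  0.46645006 1.02375517] 11.5333 0.02963710497279668
```

View pics/c3.png

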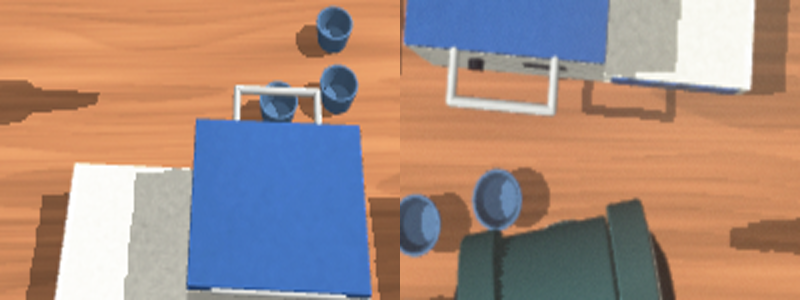

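The drawer front is flush with the box and the bar spans (448,103)–(555,110) in the right crop. Turning the jaws across the bar and moving above it.

Emit:
servo_tool([
  [0.01, 0.01, 0],
  [0.02, 0.015, 0],
  [0.02, 0.015, 0],
  [0.02, 0.015, 0],
  [0.02, 0.01, 0],
], twist=[-6, -6, -6, -6, -6], claw=[35, 35, 35, 35, 35])

```text
clock: 12.05
tool_pos: [0.4965, 0.1056, 0.2339]
tool_rot: [0.293, 0.956, 0.0, 0.0]
force: [-0.9, -0.3, 0.4]
width: 0.0298
```

Emit:
servo_tool([
  [0.02, 0.01, 0],
  [0.01, 0.009, 0],
  [0.011, 0, 0],
  [0, 0, 0],
  [0, 0, 0],
], twist=[-6, -6, -6, -6, -6], claw=[35, 35, 35, 35, 35])

```text
clock: 12.47
tool_pos: [0.537, 0.1231, 0.2335]
tool_rot: [0.531, 0.847, -0.0, -0.0]
force: [0.4, -0.4, 0.5]
width: 0.0295
```

Emit:
servo_tool([
  [0, 0, 0],
  [0, 0, 0],
  [0, 0, 0],
  [0, 0, 0],
  [0, 0, 0],
], twist=[-6, -6, -6, -6, -6], claw=[35, 35, 35, 35, 35])

```text
clock: 12.88
tool_pos: [0.5366, 0.123, 0.2339]
tool_rot: [0.732, 0.681, -0.0, 0.0]
force: [0.9, -0.1, 0.7]
width: 0.0299
```

Emit:
servo_tool([
  [0, 0, 0],
  [0, 0, 0],
], twist=[0, 0], claw=[35, 35])

```text
clock: 13.05
tool_pos: [0.5366, 0.1234, 0.234]
tool_rot: [0.729, 0.684, -0.0, 0.0]
force: [0.4, 0.4, 0.6]
width: 0.0299
```

Run:
```python
from h import *
from scipy.spatial.transform import Rotation as R
a=load('s3');print('bar scene',ray(a,359,186,.163),'bar top',ray(load('t3'),260.75,212.6,.163))
s=ctrl.sense();print(s['tool_pos'],R.from_quat(s['tool_rot']).as_matrix().round(3)[:,1],s['qpos'].round(2),s['width'],s['clock'])
w=snap('wrist','w4'); print(proj(w,(.538,.126,.161)),proj(w,s['tool_pos']))
```

```text
bar scene [0.5407 0.1286 0.163 ] bar top [0.5373 0.1249 0.163 ]
[0.53661512 0.1233959  0.23400705] [ 0.998 -0.064 -0.   ] [-0.52  0.29  0.29  1.81 -0.09  1.06 -0.26] 0.029911906458317518 13.05
[322.4 205.4] [321.2 254.2]
```

View pics/w4.png

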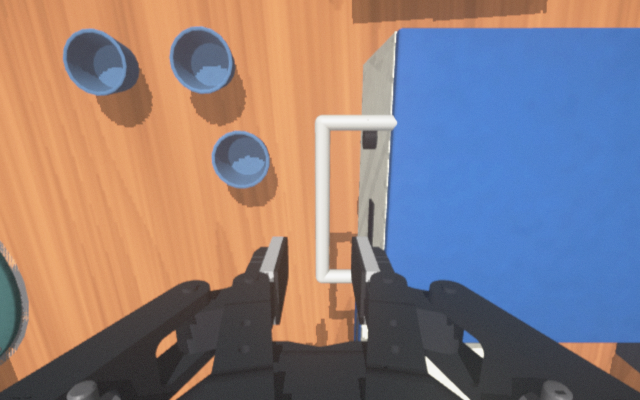

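The bar runs vertically at column 322 between rows 122 and 277. It lies midway between the open fingers, parallel to the pads. Descending and pinching.

Emit:
servo_tool([
  [0.001, 0.003, -0.025],
  [0.001, 0.003, -0.025],
  [0, 0, -0.02],
  [0, 0, -0.012],
  [0, 0, -0.006],
], twist=[0, 0, 0, 0, 0], claw=[35, 35, 35, 35, 35], newtons=30)

```text
clock: 13.52
tool_pos: [0.5381, 0.1293, 0.1448]
tool_rot: [0.73, 0.684, -0.001, -0.0]
force: [-0.0, -0.1, 0.4]
width: 0.0301
```

Emit:
servo_tool([
  [0, 0, 0],
  [0, 0, 0],
  [0, 0, 0],
  [0, 0, 0],
  [0, 0, 0],
], twist=[0, 0, 0, 0, 0], claw=[35, 0, 0, 0, 0])

```text
clock: 13.93
tool_pos: [0.539, 0.1298, 0.1474]
tool_rot: [0.73, 0.683, 0.001, 0.0]
force: [-3.7, -0.3, 7.6]
width: 0.0087
```

Emit:
servo_tool([
  [0, 0, 0],
  [0, 0, 0],
  [0, 0, 0],
], twist=[0, 0, 0], claw=[0, 0, 0])

```text
clock: 14.18
tool_pos: [0.539, 0.1298, 0.1474]
tool_rot: [0.73, 0.683, 0.001, 0.0]
force: [-4.9, -1.8, 7.5]
width: 0.0084
```

Run:
```python
import numpy as np
L=.245;t0=np.arctan2(.005,.245);r=np.hypot(.245,.005)
p=None
for a in np.radians(np.arange(0,46,3)):
    q=np.array([-r*np.cos(t0+a),r*np.sin(t0+a)])
    if p is not None: d=q-p; print(round(np.degrees(a)),(d[0]*.9977).round(4),(-d[0]*.067).round(4),d[1].round(4))
    p=q
```

```text
3 0.0006 -0.0 0.0128
6 0.0013 -0.0001 0.0128
9 0.0019 -0.0001 0.0127
12 0.0026 -0.0002 0.0126
15 0.0032 -0.0002 0.0124
18 0.0039 -0.0003 0.0122
21 0.0045 -0.0003 0.012
24 0.0051 -0.0003 0.0118
27 0.0057 -0.0004 0.0115
30 0.0063 -0.0004 0.0111
33 0.0069 -0.0005 0.0108
36 0.0075 -0.0005 0.0104
39 0.008 -0.0005 0.01
42 0.0085 -0.0006 0.0096
45 0.009 -0.0006 0.0091
```

Bar pinched (width 8.5 mm). Lifting along the arc about the hinge, with a check after the first 15°.

Emit:
servo_tool([
  [0.001, 0, 0.0128],
  [0.001, 0, 0.0128],
  [0.002, 0, 0.0127],
  [0.0026, 0, 0.0126],
  [0.0032, -0.0005, 0.0124],
], twist=[0, 0, 0, 0, 0], claw=[0, 0, 0, 0, 0])

```text
clock: 14.6
tool_pos: [0.5482, 0.1292, 0.2106]
tool_rot: [0.73, 0.683, -0.0, -0.0]
force: [0.1, 0.6, -3.2]
width: 0.0088
```

Emit:
servo_tool([
  [0, 0, 0],
], twist=[0], claw=[0])

```text
clock: 14.68
tool_pos: [0.5486, 0.1292, 0.2119]
tool_rot: [0.73, 0.683, 0.0, -0.0]
force: [-7.2, -1.7, -0.1]
width: 0.0085
```

Emit:
servo_tool([
  [0.0038, -0.0003, 0.0122],
  [0.0044, -0.0003, 0.012],
  [0.005, -0.0003, 0.0118],
  [0.0056, -0.0004, 0.0115],
  [0.0062, -0.0004, 0.0111],
], twist=[0, 0, 0, 0, 0], claw=[0, 0, 0, 0, 0])

```text
clock: 15.1
tool_pos: [0.5727, 0.1276, 0.269]
tool_rot: [0.73, 0.683, -0.001, -0.001]
force: [-9.1, -0.4, 1.8]
width: 0.0089
```

Emit:
servo_tool([
  [0.0068, -0.0005, 0.0108],
  [0.0074, -0.0005, 0.0104],
  [0.008, -0.0005, 0.01],
  [0.0085, -0.0006, 0.0096],
  [0.009, -0.0006, 0.0091],
], twist=[0, 0, 0, 0, 0], claw=[0, 0, 0, 0, 0])

```text
clock: 15.52
tool_pos: [0.6117, 0.1252, 0.32]
tool_rot: [0.73, 0.683, -0.001, -0.001]
force: [-24.9, -0.3, 20.6]
width: 0.0085
```

Emit:
servo_tool([
  [0, 0, 0],
  [0, 0, 0],
  [0, 0, 0],
  [0, 0, 0],
  [0, 0, 0],
], twist=[0, 0, 0, 0, 0], claw=[0, 0, 0, 0, 0])

```text
clock: 15.93
tool_pos: [0.612, 0.1253, 0.3199]
tool_rot: [0.73, 0.683, -0.0, -0.001]
force: [-21.8, -0.2, 19.2]
width: 0.009
```

Run:
```python
from h import *
s=ctrl.sense();print(s['tool_pos'],s['qd'].round(4),s['force'],s['width'],s['clock'])
p=s['tool_pos']; print('angle from z',np.degrees(np.arcsin((p[2]-.1474+.005)/.245)-.0204))
w=snap('top','t5');a=snap('scene','s5')
im=a['color'][60:300,150:430,::-1];im2=w['color'][80:280,180:420,::-1]
cv2.imwrite('pics/c5.png',np.hstack([cv2.resize(i,(400,400),interpolation=2) for i in (im,im2)]))
```

```text
[0.61198855 0.12526328 0.31988707] [ 0.0008  0.0018 -0.0006  0.0019 -0.0013 -0.0016 -0.0006] [-21.77782943  -0.16017591  19.16617777] 0.008956545400268887 15.9333
angle from z 45.25320144699081
```

View pics/c5.png

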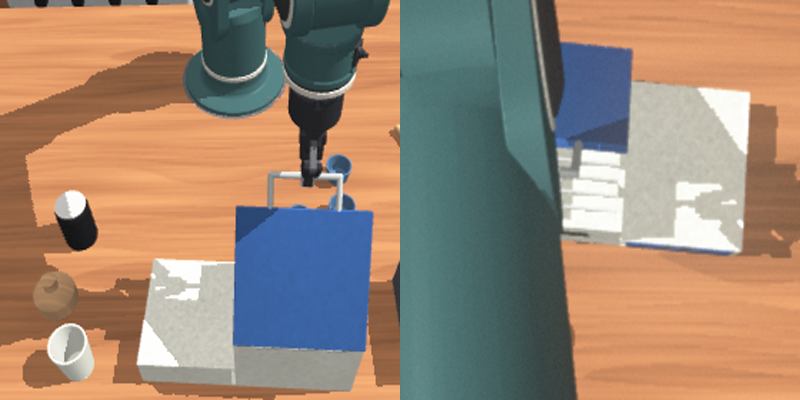

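The lid stands at about 45° and is held by the bar at (310,178). The drawer is flush and the other things are untouched. The arm presses about 29 N towards the hinge, so I'll ease that off.

Emit:
servo_tool([
  [-0.001, 0, 0.001],
  [-0.001, 0, 0.001],
  [0, 0, 0],
  [0, 0, 0],
  [0, 0, 0],
], twist=[0, 0, 0, 0, 0], claw=[0, 0, 0, 0, 0])

```text
clock: 16.45
tool_pos: [0.6116, 0.1252, 0.32]
tool_rot: [0.73, 0.683, 0.001, 0.0]
force: [4.3, 2.9, -6.4]
width: 0.0083
```

Emit:
servo_tool([
  [0, 0, 0],
  [0, 0, 0],
  [0, 0, 0],
  [0, 0, 0],
  [0, 0, 0],
], twist=[0, 0, 0, 0, 0], claw=[0, 0, 0, 0, 0])

```text
clock: 16.87
tool_pos: [0.6116, 0.1252, 0.32]
tool_rot: [0.73, 0.683, 0.001, 0.0]
force: [5.6, 2.0, -6.6]
width: 0.0086
```

Run:
```python
from h import *
s=ctrl.sense();print(s['tool_pos'],abs(s['qd']).max(),s['force'],s['width'],s['clock'])
print(ctrl.sign_off())
```

```text
[0.61162474 0.12519208 0.32001675] 0.000632718758058375 [ 5.62331249  2.02413834 -6.56307873] 0.0085554507932433 16.8667
the job is handed in; nothing more can be done
None
```

I put the leftmost blue dish on the drawer floor, let it go, and pushed the drawer in. I then lifted the lid by its bar and handed the job in at 16.9 s, still holding it.

- **Dish:** the pictures taken after letting go show it upright in the drawer. It was out of sight once the drawer was shut, so I could not check it again.
- **Drawer:** the push met its stop at about 12 N, where I expected home, and the front looks flush with the box.
- **Lid:** the bar's rise puts it at about 45.3° open. The arm is still, the bar is pinched (8.6 mm reading on the 10 mm bar) and the wrist force is about 9 N. I did not measure the angle separately from a picture.
- **Other things:** the canister, sugar pot and cup look untouched in the last view, which did not show most of the loaf tin. The tool did not go near the tin.

Two readings differed from what I expected. The opening read 59 mm on the 62 mm dish. On reaching 45° the arm was pressing about 29 N towards the hinge, which I eased off by 1.4 mm each way along that line before handing in.

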